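# Start the last lid screw of a vacuum chamber

## Robot

A 6-joint arm with a two-finger parallel gripper is mounted at the origin on the work surface. World frame = base frame: x ahead of the robot, y to its left, z up, the work surface at z = 0. Lengths are in m, angles in degrees, forces in N, time in s.
With the tool pointing down it reaches from about 0.25 to 0.725 m from the base axis. Payload 9.7 kg.
Tool frame: the origin (TCP) lies between the finger pads; the fingertips stand bot.tcp_to_tips ahead of it and the grasp point (between the pads) lies 11 mm behind it (bot.tcp_to_tips is the distance from the TCP to the fingertips, in m); z points along the fingers, y is the line along which they close (so a half turn about z gives the same grasp; the last joint's range is limited). The gripper opens to 85 mm and grips with 20 to 120 N. Pads are 22 mm wide; open, the fingers measure 114 mm over their backs; the gripper's body (76 mm by 85 mm) begins 54 mm behind the grasp point. The pads swing forward as they close: fully open they stand 13 mm farther back than shut.
Start: joints at [71.219, 4.979, 10.078, 95.1, 0, 90], TCP at [0.177, 0.521, 0.239] pointing down, gripper open.
Joint ranges: [-179.16, 179.16], [-48.56, 103.87], [-65.8, 70.77], [-126.05, 130.52], [-82.76, 87.17], [-180, 180]. Speed limits (degrees/s): [127.2, 127.2, 147.25, 180, 180, 180].

## Interface

Orientations are given as [roll, pitch, yaw] about the fixed x, y, z axes, in that order (R = Rz(yaw) Ry(pitch) Rx(roll)).
In Python, from workcell import bot gives the robot as it stands. The module is installed in compiled form; this text tells all that it offers.
- The arm moves only by the tool carry_out, never from a script. Its arguments are lists of equal length, an entry for each row: "linear": the shift along the world's x, y, z normalised to -1 to 1, where 1 is 2 cm, a list of three; "rotation": the turn, a rotation vector about the world's x, y, z normalised to -1 to 1, where 1 is 8 degrees, a list of three; "grip": the closure, from -1 (fully open) to 1 (shut). In form: {"linear": [[tx, ty, tz], ...], "rotation": [[rx, ry, rz], ...], "grip": [grip, ...]}. A call has 1 to 12 rows; each row shifts and turns the commanded pose from where the row before left it; what a row does not reach is not made up. A row lasts 1/10 s, in which the tool goes at most 50 mm and 8.59 degrees, less where a joint would pass 70% of its speed; a pose out of reach is approached as far as the arm can. A call with a number of a shift or a turn outside -1 to 1 is refused whole. A call with a gripper value outside its range is refused whole. The fingers move at their own pace and stop on an object; "grip_force" is the grip in N (left out, the last holds). Time passes only in rows, so rows that do not move let the fingers close. It gives the time, the measured TCP pose, the force, the opening and the grip force at its end, in the units of the state.
- bot.get_obs(): the state, without advancing time (a new reading comes with each control period).
- bot.camera(name): name is "scene" or "top" or "wrist"; returns the picture (400x640x3 uint8, blue, green, red); there is no depth.
- bot.camera_model(name): a dict with "fx", "fy", "cx", "cy" (pixels), "camera_from_world" (4x4, takes a point from world to camera coordinates). Camera axes: x right, y up, looking along -z (the intrinsics and any distortion apply to the point x, -y, -z); pixel columns grow to the right and rows downward; lengths in m; the calibration is good to about 2 mm. The wrist camera is an equidistant fisheye: a pixel r from the principal point sees the ray r / f radians off the axis. A picture is of the moment at which its call begins: read the wrist's pose just before it. camera_model takes no time and is no camera call; for the wrist camera it gives the pose at the moment of the call.
- bot.job_done(): hands the job in; it is judged then, once.
The state is a dict: "time": time; "q": joint angles; "qd": joint speeds; "joint_efforts": joint torques, N m; "ee_pos": TCP position; "tcp_rot": TCP orientation; "wrist_force": force on the tool from outside, world axes, zero at the start; "torque": the same for the moment, N m; "opening": finger opening in m; "grasp_force": force on a finger pad.
Only numpy, scipy, OpenCV 4.12 (cv2) and the standard library are available. Lean on these libraries where they do the work, as an engineer would, in place of code of your own. Each camera call takes 0.05 s, during which the arm holds its last target. There are 200 camera calls.

## Task

Of the three hexagon-headed lid screws on the small vacuum chamber two are home and the third still stands loose and high in its threaded boss. Start that one by feel: turn it backward (anticlockwise seen from above), not forward first, until it drops into the start of its thread, then turn it forward about one full turn and no more. Finish while still holding its head between the fingers, started but not run down, and leave the viewport cap, wafer case, tweezers and sample jar where they are.

Things in the scene. Friction and masses are not known exactly. Their poses are not given: they have to be found in the camera images.
- chamber: Steel vacuum chamber fixed to the bench, at any yaw within about 50 degrees. Origin: centre of its underside, z up. Aluminium lid 190 mm across, top at 97 mm; viewport ring 104 mm across, 8 mm above the lid. Three lid ears (48 mm across, tops at 97 mm) hold the screws on a 105 mm radius: the loose one at x -105, y 0 here; the two home ones 60 degrees either side of +x, heads to 119 mm.
- screw: Loose steel lid screw, about 0.4 kg, captive in its ear: it only turns and rises or sinks. Origin: centre of its hexagonal head, 36 mm across flats, 41.6 across corners, 22 high; head underside 11 mm below the origin. Flat normals: this frame's x axis and 60 and 120 degrees from it; a red paint mark on top points to +x. z up. Right-hand thread, one start, pitch 5 mm.
- screw_head (a point): Centre of the loose screw's head (same point and axes as screw). It turns easily (under 0.03 N m) and rides on its thread by its own weight. Between fingers set 2 to 4 mm wider than the flats it turns with them after 6 to 13 degrees of play and can still rise and drop freely; gripped hard, it drops only when let go. Left alone, it stays where it was turned to.
- screw_height (a joint): Height of the loose screw above home, m: 0 = head down on the ear, head centre then 108 mm above the bench. Starts near 0.018 to 0.0195. Turned backward it climbs slowly to 0.020, then drops to 0.015 as its thread falls off the start of the boss's thread; this lies 0.7 to 2.6 rad backward of the start, nothing shows where. Turned forward after that it sinks 0.005 per turn.
- screw_turn (a joint): Angle of the loose screw about its axis, in rad: 0 at the start, positive forward (clockwise from above), negative backward; it counts on over many turns.
- boss_mouth (a point): Centre of the mouth of the loose screw's threaded boss (42 mm across), 8 mm under its ear, 77 mm above the bench, on the screw's axis; bronze bush rim, the screw's thread shows in the gap between boss and ear.
- viewport_cap: Loose black plastic cap, 68 mm across, 14 mm high, lying on the chamber's viewport ring, its top 119 mm above the bench. Origin: centre of its underside. Leave it.
- wafer_case: Loose round wafer case, 112 mm across, 14 mm high, blue with a clear lid, lying on the bench. Origin: centre of its underside. Leave it.
- tweezers: Loose steel tweezers, 130 mm long, 16 mm wide, 6 mm high, lying on the bench along their x axis. Origin: about the middle, on the bench. Leave them.
- sample_jar: Loose amber glass jar with white cap, 44 mm across, 55 mm high, standing on the bench. Origin: centre of its underside. Leave it.

How it is judged (in metres and radians):
On the way, in this order (a step that is already met when the one before it is completed fails the run):
1. the screw has been turned backward until it dropped into the start of its thread (value of joint screw_turn below -0.5 rad and value of joint screw_height below 0.0168 m), for 0.1 s.
2. the screw has been turned forward about one full turn in its thread (value of joint screw_height below 0.0116 m and value of joint screw_turn above 1.5 rad), for 0.1 s.
At the end, for the whole second after the job is handed in: The loose screw stands 8.2 to 11.6 mm above home, that is about 0.7 to 1.35 turns forward of its drop, at rest, with its head still gripped between the fingers (more than 4 N, fingers centred on the head within 12 mm sideways and 22 mm in all) (all of step 2 and value of joint screw_height above 0.0082 m and angular speed of screw below 0.1 rad/s and linear speed of screw below 0.01 m/s and contact force between the fingers and screw above 4 N and horizontal distance between the grasp point and screw_head below 0.012 m and distance between the grasp point and screw_head below 0.022 m); the arm keeps its last pose, push and grip.
It fails at once if the screw was turned forward before it had dropped into its thread (value of joint screw_turn above 0.7 rad and value of joint screw_height above 0.0171 m).
It fails at once if the viewport cap was disturbed (distance of viewport_cap from where it was at the start of the episode above 0.015 m).
It fails at once if the wafer case was disturbed (distance of wafer_case from where it was at the start of the episode above 0.02 m).
It fails at once if the tweezers were disturbed (distance of tweezers from where it was at the start of the episode above 0.02 m).
It fails at once if the sample jar was disturbed (distance of sample_jar from where it was at the start of the episode above 0.02 m).
It also fails if it takes over 64 s, if anything falls off the work surface, if the arm or the gripper's body presses on something with over 40 N, if the wrist force passes 120 N, or if a joint passes its speed limit or range.

## Working session

There is one attempt and no reset: what is moved stays moved. The work goes in short steps, Python scripts to look and compute and a tool call to move; the robot and the scene stay as the last step left them, time stands still between calls to the robot, and variables do not carry over. Pictures are saved under pics/ and viewed, at most 10 in all, crops included, and the job is handed in when it is done.

Besides the shell and the picture viewer there is one more tool, called after "Emit:" by a JSON object that holds its "name" and its "arguments", one argument or row to a line. carry_out: Moves the arm, as the interface text tells. Its arguments: {"type":"object","properties":{"linear":{"type":"array","items":{"type":"array","items":{"type":"number"}}},"rotation":{"type":"array","items":{"type":"array","items":{"type":"number"}}},"grip":{"type":"array","items":{"type":"number"}},"grip_force":{"type":"number"}},"required":["linear","rotation","grip"]}

```bash
mkdir -p pics && python3 - <<'E'
from workcell import bot
import cv2
o=bot.get_obs();print(o, bot.tcp_to_tips)
for n in("top","scene"):
    cv2.imwrite(f"pics/{n}0.png",bot.camera(n)); m=bot.camera_model(n); print(n,m)
E
```

```text
{'time': 0.0, 'q': array([7.12187486e+01, 5.01126161e+00, 1.00315193e+01, 9.50997055e+01,
       5.94905028e-04, 9.00000697e+01]), 'qd': array([-0.10350535, -0.0230018 ,  0.04711011, -0.07963081, -0.01141729,
        0.07355219]), 'joint_efforts': array([-1.69666869e-04, -5.20388567e+01,  4.64805114e+01,  1.63569627e-02,
        1.37831626e-05,  6.21069532e-06]), 'ee_pos': array([0.17699671, 0.52049156, 0.23855523]), 'tcp_rot': array([-1.79920552e+02, -5.94807753e-04,  1.61218678e+02]), 'wrist_force': array([ 0.11613709, -0.73308266,  1.10646639]), 'torque': array([ 0.09061418, -0.02237055, -0.0362845 ]), 'grasp_force': 0.0, 'opening': 0.08535253764888491} 0.008
top {'fx': 452.1565386679501, 'fy': 452.1565386679501, 'cx': 322.1344124954321, 'cy': 200.26178069935227, 'camera_from_world': array([[-0.01473897, -0.99981211,  0.01258993,  0.00501069],
       [ 0.98771392, -0.01259919,  0.15576417, -0.56637321],
       [-0.15557629,  0.01473105,  0.98771404, -1.06405969],
       [ 0.        ,  0.        ,  0.        ,  1.        ]])}
scene {'fx': 425.18603418416285, 'fy': 425.18603418416285, 'cx': 320.08400594187617, 'cy': 210.10522754219437, 'camera_from_world': array([[ 0.7153606 ,  0.69855798,  0.01661196, -0.38543438],
       [-0.4457879 ,  0.43794548,  0.78069002,  0.18465812],
       [ 0.53808211, -0.56588029,  0.62469764, -1.52400516],
       [ 0.        ,  0.        ,  0.        ,  1.        ]])}
```

View pics/top0.png

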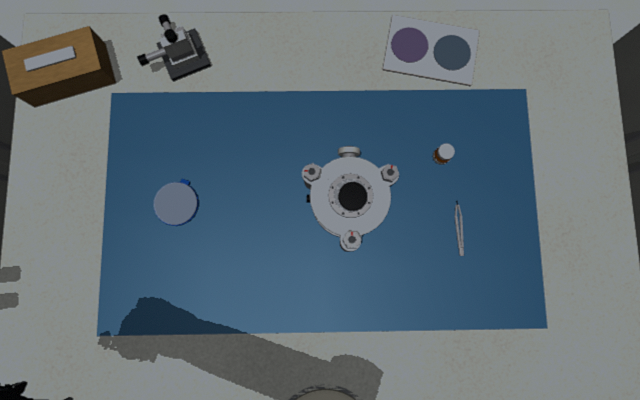

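View pics/scene0.png

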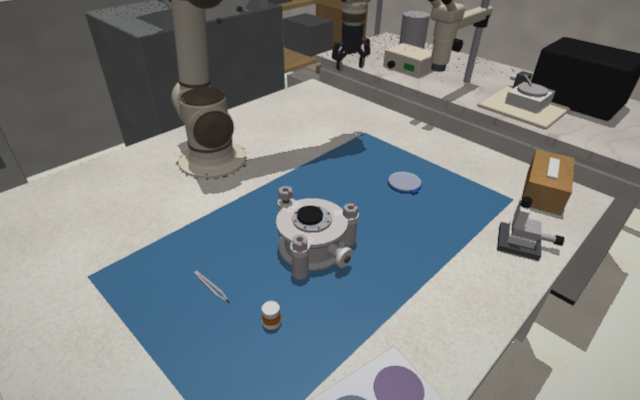

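The chamber is centred near (352,196) in the top view, with the loose screw at about (351,240) on the robot's side. The home screws are at (312,172) and (391,173). In the scene view the loose screw stands high at (286,192). Next I'll measure it up close.

```bash
cat > h.py <<'E'
import numpy as np,cv2
from workcell import bot
def ray(m,u,v):
    T=m["camera_from_world"];R=T[:3,:3];c=-R.T@T[:3,3]
    d=R.T@np.array([(u-m["cx"])/m["fx"],-(v-m["cy"])/m["fy"],-1.]);return c,d
def onz(m,u,v,z):
    c,d=ray(m,u,v);return c+d*(z-c[2])/d[2]
def proj(m,p):
    T=m["camera_from_world"];q=T[:3,:3]@np.array(p)+T[:3,3]
    return m["cx"]+m["fx"]*q[0]/-q[2], m["cy"]-m["fy"]*q[1]/-q[2]
E
python3 - <<'E'
from h import *
im=cv2.imread("pics/top0.png");m=bot.camera_model("top")
g=im.max(2)
# cap
k=((g<40)).astype(np.uint8);k[:, :320]=0;k[:,385:]=0;k[:170]=0;k[225:]=0
n,l,s,c=cv2.connectedComponentsWithStats(k);i=1+np.argmax(s[1:,4]);print("cap",c[i],s[i],onz(m,*c[i],.119))
b=im.astype(int);red=((b[...,2]-b[...,1]>40)&(b[...,2]-b[...,0]>40)).astype(np.uint8);red[:150]=0;red[260:]=0
n,l,s,c=cv2.connectedComponentsWithStats(red)
for i in range(1,n):
    if s[i,4]>1: print("red",c[i],s[i,4],onz(m,*c[i],.137))
for u,v,z in((312,172,.119),(391,173,.119),(351,240,.137)):print(onz(m,u,v,z))
a=cv2.resize(im[140:260,290:410],None,fx=5,fy=5,interpolation=cv2.INTER_CUBIC)
cv2.imwrite("pics/c1.png",a)
E
```

```text
cap [352.37239165 195.79454254] [339 182  28  28 623] [ 0.56410151 -0.0710564   0.119     ]
red [391.33333333 166.5       ] 6 [ 0.62754147 -0.15998274  0.137     ]
red [305.5        170.33333333] 6 [0.62094084 0.03529252 0.137     ]
red [351.5 233. ] 6 [ 0.47738062 -0.06551682  0.137     ]
[0.62090756 0.02073438 0.119     ]
[ 0.61636596 -0.16173351  0.119     ]
[ 0.46187994 -0.0640225   0.137     ]
```

View pics/c1.png

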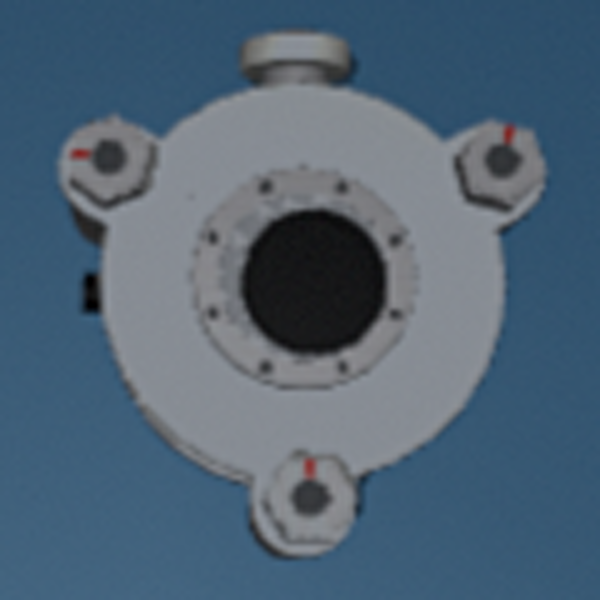

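Emit:
{"name": "carry_out", "arguments": {
  "linear": [
    [0.473,-0.978,0],
    [0.473,-0.978,0],
    [0.473,-0.978,0],
    [0.473,-0.978,0],
    [0.473,-0.978,0],
    [0.473,-0.978,0],
    [0.473,-0.978,0],
    [0.473,-0.978,0],
    [0.473,-0.978,0],
    [0.473,-0.978,0]
  ],
  "rotation": [
    [0,0,-0.546],
    [0,0,-0.546],
    [0,0,-0.546],
    [0,0,-0.546],
    [0,0,-0.546],
    [0,0,-0.546],
    [0,0,-0.546],
    [0,0,-0.546],
    [0,0,-0.546],
    [0,0,-0.546]
  ],
  "grip": [-1,-1,-1,-1,-1,-1,-1,-1,-1,-1]
}}

```text
time: 1.1
ee_pos: [0.2719, 0.3242, 0.239]
tcp_rot: [-180.0, 0.0, 117.4]
wrist_force: [0.3, 1.0, 0.6]
opening: 0.0852
grasp_force: 0.0
```

Emit:
{"name": "carry_out", "arguments": {
  "linear": [
    [0.473,-0.978,0],
    [0.473,-0.978,0],
    [0.473,-0.978,0],
    [0.473,-0.978,0],
    [0.473,-0.978,0],
    [0.473,-0.978,0],
    [0.473,-0.978,0],
    [0.473,-0.978,0],
    [0.473,-0.978,0],
    [0.473,-0.978,0]
  ],
  "rotation": [
    [0,0,-0.546],
    [0,0,-0.546],
    [0,0,-0.546],
    [0,0,-0.546],
    [0,0,-0.546],
    [0,0,-0.546],
    [0,0,-0.546],
    [0,0,-0.546],
    [0,0,-0.546],
    [0,0,-0.546]
  ],
  "grip": [-1,-1,-1,-1,-1,-1,-1,-1,-1,-1]
}}

```text
time: 2.1
ee_pos: [0.3664, 0.1286, 0.2391]
tcp_rot: [-180.0, 0.0, 73.7]
wrist_force: [0.1, 0.2, 0.3]
opening: 0.0855
grasp_force: 0.0
```

Emit:
{"name": "carry_out", "arguments": {
  "linear": [
    [0.473,-0.978,0],
    [0.473,-0.978,0],
    [0.473,-0.978,0],
    [0.473,-0.978,0],
    [0.473,-0.978,0],
    [0.473,-0.978,0],
    [0.473,-0.978,0],
    [0.473,-0.978,0],
    [0.473,-0.978,0],
    [0.473,-0.978,0],
    [0,0,0],
    [0,0,0]
  ],
  "rotation": [
    [0,0,-0.546],
    [0,0,-0.546],
    [0,0,-0.546],
    [0,0,-0.546],
    [0,0,-0.546],
    [0,0,-0.546],
    [0,0,-0.546],
    [0,0,-0.546],
    [0,0,-0.546],
    [0,0,-0.546],
    [0,0,0],
    [0,0,0]
  ],
  "grip": [-1,-1,-1,-1,-1,-1,-1,-1,-1,-1,-1,-1]
}}

```text
time: 3.3
ee_pos: [0.4606, -0.0662, 0.2389]
tcp_rot: [-180.0, 0.0, 30.2]
wrist_force: [0.5, 0.4, 0.9]
opening: 0.0855
grasp_force: 0.0
```

```bash
python3 - <<'E'
from h import *
m=bot.camera_model("wrist");o=bot.get_obs();im=bot.camera("wrist")
print(o["q"],o["ee_pos"],o["tcp_rot"],o["opening"]);print(m)
np.save("w1.npy",m,allow_pickle=True)
cv2.imwrite("pics/w1.png",im)
E
```

```text
[-8.18111668e+00 -6.50562836e+00 -1.32474568e+00  9.52419317e+01
  1.15622674e-02  1.41626508e+02] [ 0.460646   -0.06616867  0.23889541] [-1.79953037e+02  4.06835657e-02  3.01923861e+01] 0.08548493900388932
{'fx': 309.70691628693146, 'fy': 309.70691628693146, 'cx': 321.1023962214775, 'cy': 202.50813168644808, 'camera_from_world': array([[ 0.50221409, -0.86474258,  0.00113046, -0.28860344],
       [ 0.81987419,  0.47573957, -0.31855639, -0.30488286],
       [ 0.27493146,  0.16091034,  0.94790324, -0.49589113],
       [ 0.        ,  0.        ,  0.        ,  1.        ]])}
```

View pics/w1.png

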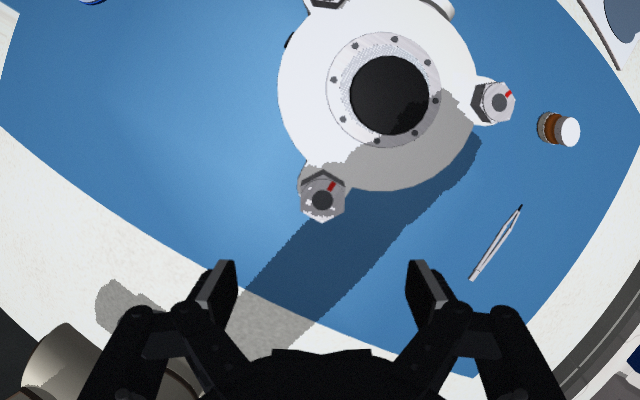

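In the wrist view the loose screw's head is at (322,197), with its dark centre at (322,200) and its red mark at (332,187). I'll cast those rays precisely.

```bash
cat >> h.py <<'E'
def fray(m,u,v):
    T=m["camera_from_world"];R=T[:3,:3];c=-R.T@T[:3,3]
    x,y=u-m["cx"],v-m["cy"];r=np.hypot(x,y);a=r/m["fx"];s=np.sin(a)/max(r,1e-9)
    return c,R.T@np.array([x*s,-y*s,-np.cos(a)])
def fonz(m,u,v,z):
    c,d=fray(m,u,v);return c+d*(z-c[2])/d[2]
def comps(k,x0,x1,y0,y1,amin=3):
    q=np.zeros(k.shape,np.uint8);q[y0:y1,x0:x1]=k[y0:y1,x0:x1]
    n,l,s,c=cv2.connectedComponentsWithStats(q);return [(c[i],s[i,4]) for i in range(1,n) if s[i,4]>=amin]
def redm(im):
    b=im.astype(int);return ((b[...,2]-b[...,1]>50)&(b[...,2]-b[...,0]>50))
E
python3 - <<'E'
from h import *
m=np.load("w1.npy",allow_pickle=True).item();im=cv2.imread("pics/w1.png")
R=comps(redm(im),295,350,170,225);D=comps((im.max(2)<110),308,336,188,214,20)
R2=comps(redm(im),470,520,75,125);D2=comps((im.max(2)<110),488,512,92,112,20)
print(R,D,R2,D2)
for z,r,d in((.138,R,D),(.119,R2,D2)):
    r=max(r,key=lambda t:t[1])[0];d=max(d,key=lambda t:t[1])[0]
    p,q=fonz(m,*d,z),fonz(m,*r,z);print(p,q,np.linalg.norm(q-p),np.degrees(np.arctan2(*(q-p)[[1,0]])))
mt=bot.camera_model("top");it=cv2.imread("pics/top0.png")
c1,d1=ray(mt,352,239.4);c2,d2=fray(m,*max(D,key=lambda t:t[1])[0])
A=np.c_[d1,-d2];t=np.linalg.lstsq(A,c2-c1,rcond=None)[0];print("tri",c1+d1*t[0],c2+d2*t[1])
E
```

```text
[(array([330.98, 186.02]), np.int32(50))] [(array([322.12      , 199.82285714]), np.int32(350))] [(array([507.875 ,  93.5625]), np.int32(32))] [(array([498.84653465, 102.22277228]), np.int32(202))]
[ 0.46537255 -0.06423174  0.138     ] [ 0.47877243 -0.06451376  0.138     ] 0.013402850899852768 -1.205696851098871
[ 0.62068123 -0.1587462   0.119     ] [ 0.63366029 -0.16259665  0.119     ] 0.013538174236384185 -16.523841062867923
tri [ 0.46361323 -0.06677645  0.13067394] [ 0.46328618 -0.06548296  0.13054831]
```

Emit:
{"name": "carry_out", "arguments": {
  "linear": [
    [0.145,0.035,-0.7],
    [0,0,-0.8],
    [0,0,-0.8],
    [0,0,-0.8],
    [0,0,-0.8],
    [0,0,-0.8],
    [0,0,-0.8],
    [0,0,-0.6],
    [0,0,0],
    [0,0,0]
  ],
  "rotation": [
    [0,0,-0.17],
    [0,0,0],
    [0,0,0],
    [0,0,0],
    [0,0,0],
    [0,0,0],
    [0,0,0],
    [0,0,0],
    [0,0,0],
    [0,0,0]
  ],
  "grip": [-1,-1,-1,-1,-1,-1,-0.5,-0.5,-0.5,-0.5],
  "grip_force": 20
}}

```text
time: 4.35
ee_pos: [0.4637, -0.0651, 0.1174]
tcp_rot: [-180.0, -0.0, 28.8]
wrist_force: [-0.1, -0.0, -0.2]
opening: 0.0641
grasp_force: 0.0
```

```bash
python3 - <<'E'
from h import *
m=bot.camera_model("wrist");o=bot.get_obs();im=bot.camera("wrist")
print(o["q"],o["ee_pos"],o["tcp_rot"],o["opening"])
np.save("w2.npy",m,allow_pickle=True)
cv2.imwrite("pics/w2.png",im)
E
```

```text
[-7.99076444e+00 -6.88910673e+00 -1.51044182e+01  8.17862567e+01
  2.10454185e-03  1.43174086e+02] [ 0.46368795 -0.0650806   0.11736338] [-1.79997375e+02 -6.19042062e-06  2.88351496e+01] 0.06405279544674995
```

View pics/w2.png

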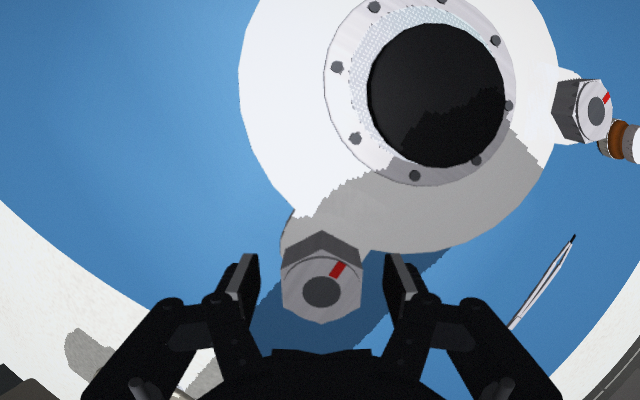

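The head sits between the pads: its centre is at (321,291), and the pad faces are at about 258 and 387, so their midpoint is 322. The side flats look parallel to the pads, so I'll check the centring and angle numerically.

```bash
python3 - <<'E'
from h import *
m=np.load("w2.npy",allow_pickle=True).item();im=cv2.imread("pics/w2.png")
R=comps(redm(im),300,360,250,300);D=comps((im.max(2)<110),300,345,272,312,100);print(R,D)
r=max(R,key=lambda t:t[1])[0];d=max(D,key=lambda t:t[1])[0]
for z in(.136,.138):
    p,q=fonz(m,*d,z),fonz(m,*r,z);print(p,np.linalg.norm(q-p),np.degrees(np.arctan2(*(q-p)[[1,0]])))
E
```

```text
[(array([337.05882353, 269.7124183 ]), np.int32(153))] [(array([321.11907164, 291.55196771]), np.int32(991))]
[ 0.46413988 -0.06454623  0.136     ] 0.013479926425217137 -2.0135271855436003
[ 0.4653655  -0.06386821  0.138     ] 0.013247105834165584 -2.0135271855435106
```

Emit:
{"name": "carry_out", "arguments": {
  "linear": [
    [0,0,-0.1],
    [0,0,-0.1],
    [0,0,0],
    [0,0,0],
    [0,0,0],
    [0,0,0],
    [0,0,0],
    [0,0,0]
  ],
  "rotation": [
    [0,0,0],
    [0,0,0],
    [0,0,0],
    [0,0,0],
    [0,0,0],
    [0,0,0],
    [0,0,0],
    [0,0,0]
  ],
  "grip": [-0.3,-0.1,0,0.2,0.2,0.2,0.2,0.2],
  "grip_force": 20
}}

```text
time: 5.2
ee_pos: [0.4637, -0.0652, 0.1134]
tcp_rot: [-180.0, -0.0, 28.8]
wrist_force: [-2.8, 3.8, 3.4]
opening: 0.0353
grasp_force: 22.4
```

Emit:
{"name": "carry_out", "arguments": {
  "linear": [
    [0.025,0.03,0],
    [0,0,0],
    [0,0,0],
    [0,0,0]
  ],
  "rotation": [
    [0,0,0],
    [0,0,0],
    [0,0,0],
    [0,0,0]
  ],
  "grip": [0.09,0.09,0.09,0.09]
}}

```text
time: 5.6
ee_pos: [0.4644, -0.0649, 0.1133]
tcp_rot: [180.0, -0.0, 28.8]
wrist_force: [-0.1, 0.4, -0.0]
opening: 0.0388
grasp_force: 0.0
```

```bash
cat >> h.py <<'E'
def look(name):
    m=bot.camera_model("wrist");o=bot.get_obs();im=bot.camera("wrist");cv2.imwrite(f"pics/{name}.png",im)
    print(o["time"],o["ee_pos"].round(4),"yaw",o["tcp_rot"][2].round(2),"j6",o["q"][5].round(1),"open",o["opening"].round(4),o["grasp_force"],o["wrist_force"].round(1))
    D=comps((im.max(2)<110),300,345,268,325,300);R=comps(redm(im),280,365,250,335,20);print("disc",D,"red",R)
    if D and R:
        d=max(D,key=lambda t:t[1])[0];r=max(R,key=lambda t:t[1])[0]
        for z in(.134,.138):
            p,q=fonz(m,*d,z),fonz(m,*r,z);print(z,p,np.linalg.norm(q-p),"mark deg",np.degrees(np.arctan2(*(q-p)[[1,0]])))
        # height: intersect disc ray with screw axis
        c,dd=fray(m,*d);A=np.array([.4642,-.0646]);t=((A-c[:2])@dd[:2])/(dd[:2]@dd[:2]);print("top z est",(c+t*dd)[2])
E
python3 -c "
from h import *;look('a0')"
```

```text
Traceback (most recent call last):
  File "h.py", line 24, in look
    print(o["time"],o["ee_pos"].round(4),"yaw",o["tcp_rot"][2].round(2),"j6",o["q"][5].round(1),"open",o["opening"].round(4),o["grasp_force"],o["wrist_force"].round(1))
                                                                                                       ^^^^^^^^^^^^^^^^^^
AttributeError: 'float' object has no attribute 'round'
```

```bash
sed -i 's/o\["opening"\].round(4)/round(o["opening"],4)/' h.py && python3 -c "
from h import *;look('a0')"
```

```text
5.65 [ 0.4643 -0.0649  0.1132] yaw 28.81 j6 143.2 open 0.0386 0.0 [-0.4 -0.1 -1.1]
disc [(array([320.82840237, 298.27317554]), np.int32(1014))] red [(array([337.3081761 , 275.88050314]), np.int32(159))]
0.134 [ 0.46272716 -0.06531252  0.134     ] 0.013920541969601647 mark deg -1.8467867325954832
0.138 [ 0.46529578 -0.06389744  0.138     ] 0.013430832301956346 mark deg -1.8467867325955027
top z est 0.1362285058863938
```

Emit:
{"name": "carry_out", "arguments": {
  "linear": [
    [0,0,0],
    [0,0,0],
    [0,0,0],
    [0,0,0],
    [0,0,0],
    [0,0,0],
    [0,0,0],
    [0,0,0]
  ],
  "rotation": [
    [0,0,0.625],
    [0,0,0.625],
    [0,0,0.625],
    [0,0,0.625],
    [0,0,0.625],
    [0,0,0.625],
    [0,0,0],
    [0,0,0]
  ],
  "grip": [0.09,0.09,0.09,0.09,0.09,0.09,0.09,0.09]
}}

```text
time: 6.5
ee_pos: [0.4646, -0.065, 0.1135]
tcp_rot: [179.9, -0.0, 58.7]
wrist_force: [2.4, -1.3, 0.8]
opening: 0.0384
grasp_force: 1.5
```

```bash
python3 -c "
from h import *;look('a1')"
```

```text
6.5 [ 0.4646 -0.065   0.1135] yaw 58.66 j6 113.4 open 0.0384 1.517927327658981 [ 2.4 -1.3  0.8]
disc [(array([321.69117647, 298.47352941]), np.int32(1020))] red [(array([341.98064516, 278.65806452]), np.int32(155))]
0.134 [ 0.4636995  -0.06656286  0.134     ] 0.013821172984059632 mark deg 19.1488448645786
0.138 [ 0.46521459 -0.06404207  0.138     ] 0.013336047672304374 mark deg 19.14884486457846
top z est 0.13663877458182738
```

Tool turn of 30° moved the mark about 21°, so play is roughly 9°, and it hasn't dropped yet. I'll keep turning backward.

Emit:
{"name": "carry_out", "arguments": {
  "linear": [
    [0,0,0],
    [0,0,0],
    [0,0,0],
    [0,0,0],
    [0,0,0],
    [0,0,0],
    [0,0,0],
    [0,0,0]
  ],
  "rotation": [
    [0,0,0.625],
    [0,0,0.625],
    [0,0,0.625],
    [0,0,0.625],
    [0,0,0.625],
    [0,0,0.625],
    [0,0,0],
    [0,0,0]
  ],
  "grip": [0.09,0.09,0.09,0.09,0.09,0.09,0.09,0.09]
}}

```text
time: 7.35
ee_pos: [0.4643, -0.0645, 0.1133]
tcp_rot: [180.0, -0.0, 88.6]
wrist_force: [2.2, 1.6, 0.6]
opening: 0.039
grasp_force: 1.1
```

```bash
python3 -c "
from h import *;look('a2')"
```

```text
7.35 [ 0.4643 -0.0645  0.1133] yaw 88.64 j6 83.4 open 0.039 1.1409219857887365 [2.2 1.6 0.6]
disc [(array([323.375 , 294.4375]), np.int32(976))] red [(array([340.87248322, 273.1409396 ]), np.int32(149))]
0.134 [ 0.46523097 -0.06390399  0.134     ] 0.013490368821875797 mark deg 55.02483929043883
0.138 [ 0.46526275 -0.06104198  0.138     ] 0.013016102845063106 mark deg 55.02483929043877
top z est 0.13301136401838715
```

Emit:
{"name": "carry_out", "arguments": {
  "linear": [
    [0,0,0],
    [0,0,0],
    [0,0,0],
    [0,0,0],
    [0,0,0],
    [0,0,0],
    [0,0,0],
    [0,0,0]
  ],
  "rotation": [
    [0,0,0.625],
    [0,0,0.625],
    [0,0,0.625],
    [0,0,0.625],
    [0,0,0],
    [0,0,0],
    [0,0,0],
    [0,0,0]
  ],
  "grip": [0.09,0.09,0.09,0.09,0.09,0.09,0.09,0.09]
}}

```text
time: 8.2
ee_pos: [0.4644, -0.0647, 0.1135]
tcp_rot: [180.0, 0.0, 108.7]
wrist_force: [3.1, 1.5, 1.4]
opening: 0.0392
grasp_force: 1.8
```

```bash
python3 -c "
from h import *;look('a3')"
```

```text
8.2 [ 0.4644 -0.0647  0.1135] yaw 108.73 j6 63.3 open 0.0392 1.8407182543887757 [3.1 1.5 1.4]
disc [(array([323.43137255, 294.49432405]), np.int32(969))] red [(array([340.88356164, 273.39041096]), np.int32(146))]
0.134 [ 0.46524045 -0.064002    0.134     ] 0.013429243152187766 mark deg 74.97404878075346
0.138 [ 0.46428517 -0.06129715  0.138     ] 0.012957597476648043 mark deg 74.97404878075339
top z est 0.13369688034764848
```

Between a1 and a2 the head's image moved up 4 px and shrank about 4%, which means it dropped roughly 4 mm somewhere 40–57° back. To confirm, I'll open clear of it, look again, and wind the wrist 180° the other way for the forward turn.

Emit:
{"name": "carry_out", "arguments": {
  "linear": [
    [0,0,0],
    [0,0,0],
    [0,0,0],
    [0,0,0],
    [0,0,0]
  ],
  "rotation": [
    [0,0,0],
    [0,0,0],
    [0,0,0],
    [0,0,0],
    [0,0,0]
  ],
  "grip": [-0.17,-0.17,-0.17,-0.17,-0.17]
}}

```text
time: 8.75
ee_pos: [0.4641, -0.0648, 0.1132]
tcp_rot: [-180.0, -0.0, 108.8]
wrist_force: [-0.4, -0.4, 0.3]
opening: 0.05
grasp_force: 0.0
```

```bash
python3 -c "
from h import *;look('a4')
m=bot.camera_model('scene');im=bot.camera('scene');cv2.imwrite('pics/s4.png',im)
a=cv2.imread('pics/scene0.png')[160:235,240:340];b=im[160:235,240:340]
cv2.imwrite('pics/s4c.png',cv2.resize(np.hstack([a,b]),None,fx=4,fy=4,interpolation=cv2.INTER_CUBIC))"
```

```text
8.75 [ 0.4641 -0.0648  0.1132] yaw 108.81 j6 63.2 open 0.05 0.0 [-0.4 -0.4  0.3]
disc [(array([324.02658487, 294.91002045]), np.int32(978))] red [(array([342.03401361, 274.10204082]), np.int32(147))]
0.134 [ 0.46521301 -0.06402945  0.134     ] 0.01342197176970123 mark deg 73.88794376774733
0.138 [ 0.46424589 -0.06132103  0.138     ] 0.012949513612828804 mark deg 73.88794376774716
top z est 0.1337264695240869
```

View pics/s4c.png

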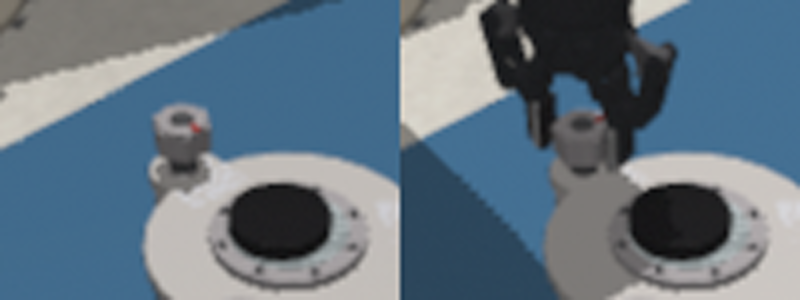

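View pics/a4.png

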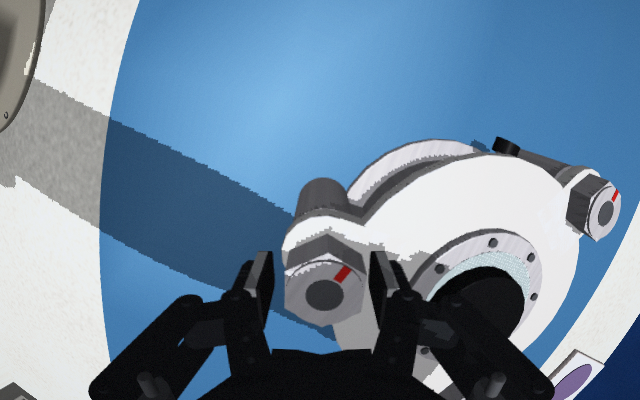

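In the scene view the head sits about 1.5 px lower than at the start, roughly 5 mm, so the drop is confirmed. The wrist view shows the head at (324,295), nearly centred between the pads. Now I'll wind the open gripper +175°.

Emit:
{"name": "carry_out", "arguments": {
  "linear": [
    [0.03,0.025,-0.1],
    [0,0,0],
    [0,0,0],
    [0,0,0],
    [0,0,0],
    [0,0,0],
    [0,0,0],
    [0,0,0],
    [0,0,0],
    [0,0,0],
    [0,0,0]
  ],
  "rotation": [
    [0,0,0.995],
    [0,0,0.995],
    [0,0,0.995],
    [0,0,0.995],
    [0,0,0.995],
    [0,0,0.995],
    [0,0,0.995],
    [0,0,0.995],
    [0,0,0.995],
    [0,0,0.995],
    [0,0,0.995]
  ],
  "grip": [-0.17,-0.17,-0.17,-0.17,-0.17,-0.17,-0.17,-0.17,-0.17,-0.17,-0.17]
}}

```text
time: 9.95
ee_pos: [0.4649, -0.0643, 0.1113]
tcp_rot: [180.0, -0.0, -163.3]
wrist_force: [-0.5, 0.2, -1.0]
opening: 0.0499
grasp_force: 0.0
```

Emit:
{"name": "carry_out", "arguments": {
  "linear": [
    [0,0,0],
    [0,0,0],
    [0,0,0],
    [0,0,0],
    [0,0,0],
    [0,0,0],
    [0,0,0],
    [0,0,0],
    [0,0,0],
    [0,0,0],
    [0,0,0],
    [0,0,0]
  ],
  "rotation": [
    [0,0,0.995],
    [0,0,0.995],
    [0,0,0.995],
    [0,0,0.995],
    [0,0,0.995],
    [0,0,0.995],
    [0,0,0.995],
    [0,0,0.995],
    [0,0,0.995],
    [0,0,0.995],
    [0,0,0.995],
    [0,0,0]
  ],
  "grip": [-0.17,-0.17,-0.17,-0.17,-0.17,-0.17,-0.17,-0.17,-0.17,-0.17,-0.17,-0.17]
}}

```text
time: 11.15
ee_pos: [0.4649, -0.0643, 0.1113]
tcp_rot: [180.0, -0.0, -75.9]
wrist_force: [-0.0, -0.0, -0.0]
opening: 0.0498
grasp_force: 0.0
```

```bash
python3 -c "
from h import *;look('a5')"
```

```text
11.15 [ 0.4649 -0.0643  0.1113] yaw -75.95 j6 -111.9 open 0.0498 0.0 [-0. -0. -0.]
disc [(array([319.95514781, 297.63302752]), np.int32(981))] red [(array([305.91818182, 318.04545455]), np.int32(110))]
0.134 [ 0.46542248 -0.06419287  0.134     ] 0.013532535075442996 mark deg 75.46795872855196
0.138 [ 0.46610798 -0.0670162   0.138     ] 0.013048066413320878 mark deg 75.46795872855199
top z est 0.13414759017364114
```

Both views agree on the axis, (0.4653, -0.0641), and on a top height of 0.134 m, which matches a drop to 15 mm. I'll set the fingers to 38.8 mm and turn forward.

Emit:
{"name": "carry_out", "arguments": {
  "linear": [
    [0.02,0.01,0],
    [0,0,0],
    [0,0,0],
    [0,0,0],
    [0,0,0],
    [0,0,0],
    [0,0,0],
    [0,0,0],
    [0,0,0],
    [0,0,0],
    [0,0,0],
    [0,0,0]
  ],
  "rotation": [
    [0,0,0],
    [0,0,0],
    [0,0,0],
    [0,0,-0.75],
    [0,0,-0.75],
    [0,0,-0.75],
    [0,0,-0.75],
    [0,0,-0.75],
    [0,0,-0.75],
    [0,0,-0.75],
    [0,0,-0.75],
    [0,0,-0.75]
  ],
  "grip": [0.09,0.09,0.09,0.09,0.09,0.09,0.09,0.09,0.09,0.09,0.09,0.09]
}}

```text
time: 12.4
ee_pos: [0.4654, -0.0641, 0.1111]
tcp_rot: [-180.0, 0.0, -130.4]
wrist_force: [0.9, -0.5, -2.0]
opening: 0.039
grasp_force: 1.3
```

```bash
python3 -c "
from h import *;look('b1')"
```

```text
12.4 [ 0.4654 -0.0641  0.1111] yaw -130.37 j6 -57.5 open 0.039 1.270397712069098 [ 0.9 -0.5 -2. ]
disc [(array([321.02558854, 297.22313204]), np.int32(977))] red [(array([311.09259259, 319.16666667]), np.int32(108))]
0.134 [ 0.46501282 -0.0643792   0.134     ] 0.013564674988487927 mark deg 29.917033232163483
0.138 [ 0.46312457 -0.06658437  0.138     ] 0.013078212580650892 mark deg 29.917033232163508
top z est 0.13495949223545506
```

Emit:
{"name": "carry_out", "arguments": {
  "linear": [
    [0,0,0],
    [0,0,0],
    [0,0,0],
    [0,0,0],
    [0,0,0],
    [0,0,0],
    [0,0,0],
    [0,0,0],
    [0,0,0],
    [0,0,0],
    [0,0,0],
    [0,0,0]
  ],
  "rotation": [
    [0,0,-0.75],
    [0,0,-0.75],
    [0,0,-0.75],
    [0,0,-0.75],
    [0,0,-0.75],
    [0,0,-0.75],
    [0,0,-0.75],
    [0,0,0],
    [0,0,0],
    [0,0,0],
    [0,0,0],
    [0,0,0]
  ],
  "grip": [0.09,0.09,0.09,0.09,0.09,0.09,0.09,0.09,0.09,0.09,0.09,0.09]
}}

```text
time: 13.65
ee_pos: [0.4653, -0.0641, 0.1113]
tcp_rot: [-180.0, 0.0, -172.0]
wrist_force: [-0.6, -0.9, -0.0]
opening: 0.0393
grasp_force: 0.4
```

```bash
python3 -c "
from h import *;look('b2')"
```

```text
13.65 [ 0.4653 -0.0641  0.1113] yaw -172.01 j6 -15.8 open 0.0393 0.4182355848024599 [-0.6 -0.9 -0. ]
disc [(array([320.925     , 296.27291667]), np.int32(960))] red [(array([310.7706422 , 318.01834862]), np.int32(109))]
0.134 [ 0.46440522 -0.0641515   0.134     ] 0.01348333585801844 mark deg -12.331982850296507
0.138 [ 0.46153841 -0.06454055  0.138     ] 0.013000788321401908 mark deg -12.331982850296493
top z est 0.13436455765456118
```

Emit:
{"name": "carry_out", "arguments": {
  "linear": [
    [0,0,0],
    [0,0,0],
    [0,0,0],
    [0,0,0],
    [0,0,0],
    [0,0,0],
    [0,0,0],
    [0,0,0],
    [0,0,0],
    [0,0,0],
    [0,0,0],
    [0,0,0]
  ],
  "rotation": [
    [0,0,-0.75],
    [0,0,-0.75],
    [0,0,-0.75],
    [0,0,-0.75],
    [0,0,-0.75],
    [0,0,-0.75],
    [0,0,-0.75],
    [0,0,-0.75],
    [0,0,-0.75],
    [0,0,-0.75],
    [0,0,-0.75],
    [0,0,-0.75]
  ],
  "grip": [0.09,0.09,0.09,0.09,0.09,0.09,0.09,0.09,0.09,0.09,0.09,0.09]
}}

```text
time: 14.9
ee_pos: [0.4652, -0.064, 0.111]
tcp_rot: [-180.0, -0.0, 115.7]
wrist_force: [1.0, -0.1, -2.3]
opening: 0.0388
grasp_force: 1.5
```

Emit:
{"name": "carry_out", "arguments": {
  "linear": [
    [0,0,0],
    [0,0,0],
    [0,0,0],
    [0,0,0],
    [0,0,0],
    [0,0,0],
    [0,0,0],
    [0,0,0],
    [0,0,0],
    [0,0,0],
    [0,0,0],
    [0,0,0]
  ],
  "rotation": [
    [0,0,-0.75],
    [0,0,-0.75],
    [0,0,-0.75],
    [0,0,-0.75],
    [0,0,-0.75],
    [0,0,-0.75],
    [0,0,-0.75],
    [0,0,-0.75],
    [0,0,-0.75],
    [0,0,-0.75],
    [0,0,-0.75],
    [0,0,-0.75]
  ],
  "grip": [0.09,0.09,0.09,0.09,0.09,0.09,0.09,0.09,0.09,0.09,0.09,0.09]
}}

```text
time: 16.1
ee_pos: [0.4654, -0.0641, 0.1111]
tcp_rot: [180.0, -0.0, 43.7]
wrist_force: [1.9, -1.5, -2.8]
opening: 0.039
grasp_force: 1.5
```

Emit:
{"name": "carry_out", "arguments": {
  "linear": [
    [0,0,0],
    [0,0,0],
    [0,0,0],
    [0,0,0],
    [0,0,0],
    [0,0,0],
    [0,0,0],
    [0,0,0],
    [0,0,0],
    [0,0,0],
    [0,0,0],
    [0,0,0]
  ],
  "rotation": [
    [0,0,-0.75],
    [0,0,-0.75],
    [0,0,-0.75],
    [0,0,-0.75],
    [0,0,-0.75],
    [0,0,0],
    [0,0,0],
    [0,0,0],
    [0,0,0],
    [0,0,0],
    [0,0,0],
    [0,0,0]
  ],
  "grip": [0.09,0.09,0.09,0.09,0.09,0.09,0.09,0.09,0.09,-0.17,-0.17,-0.17]
}}

```text
time: 17.3
ee_pos: [0.4653, -0.064, 0.1114]
tcp_rot: [-180.0, -0.0, 14.0]
wrist_force: [0.0, 0.0, -0.3]
opening: 0.05
grasp_force: 0.0
```

```bash
python3 -c "
from h import *;look('b3')"
```

```text
17.3 [ 0.4653 -0.064   0.1114] yaw 13.96 j6 158.2 open 0.05 0.0 [ 0.   0.  -0.3]
disc [(array([321.4375645 , 293.17027864]), np.int32(969))] red [(array([311.27102804, 314.93457944]), np.int32(107))]
0.134 [ 0.46775993 -0.06326575  0.134     ] 0.01327465650376961 mark deg 173.48222404944835
0.138 [ 0.47050201 -0.06257321  0.138     ] 0.012799820691735807 mark deg 173.48222404944832
top z est 0.128656254387092
```

Turned +185° so far, and the height is about 11.5 mm by image and by angle. I'll regrasp 130° back, give it another 126° or so, then grip.

Emit:
{"name": "carry_out", "arguments": {
  "linear": [
    [0,0,-0.05],
    [0,0,-0.05],
    [0,0,0],
    [0,0,0],
    [0,0,0],
    [0,0,0],
    [0,0,0],
    [0,0,0],
    [0,0,0]
  ],
  "rotation": [
    [0,0,0.952],
    [0,0,0.952],
    [0,0,0.952],
    [0,0,0.952],
    [0,0,0.952],
    [0,0,0.952],
    [0,0,0.952],
    [0,0,0.952],
    [0,0,0.952]
  ],
  "grip": [-0.17,-0.17,-0.17,-0.17,-0.17,-0.17,-0.17,-0.17,-0.17]
}}

```text
time: 18.25
ee_pos: [0.4653, -0.0641, 0.1093]
tcp_rot: [180.0, -0.0, 82.8]
wrist_force: [-0.1, -0.1, 1.0]
opening: 0.05
grasp_force: 0.0
```

Emit:
{"name": "carry_out", "arguments": {
  "linear": [
    [0,0,0],
    [0,0,0],
    [0,0,0],
    [0,0,0],
    [0,0,0],
    [0,0,0],
    [0,0,0],
    [0,0,0],
    [0,0,0],
    [0,0,0],
    [0,0,0],
    [0,0,0]
  ],
  "rotation": [
    [0,0,0.952],
    [0,0,0.952],
    [0,0,0.952],
    [0,0,0.952],
    [0,0,0.952],
    [0,0,0.952],
    [0,0,0.952],
    [0,0,0.952],
    [0,0,0],
    [0,0,0],
    [0,0,0],
    [0,0,0]
  ],
  "grip": [-0.17,-0.17,-0.17,-0.17,-0.17,-0.17,-0.17,-0.17,0.09,0.09,0.09,0.09]
}}

```text
time: 19.45
ee_pos: [0.4653, -0.0641, 0.1093]
tcp_rot: [180.0, 0.0, 143.3]
wrist_force: [0.3, 0.2, 0.4]
opening: 0.0387
grasp_force: 0.0
```

```bash
python3 -c "
from h import *;look('b4')"
```

```text
19.45 [ 0.4653 -0.0641  0.1093] yaw 143.31 j6 28.8 open 0.0387 0.0 [0.3 0.2 0.4]
disc [(array([321.08523909, 295.87318087]), np.int32(962))] red [(array([305.22666667, 274.02      ]), np.int32(150))]
0.134 [ 0.46321195 -0.0624406   0.134     ] 0.01298349742635226 mark deg 173.62129481605422
0.138 [ 0.46089656 -0.06070643  0.138     ] 0.012510247248376238 mark deg 173.62129481605436
top z est 0.13111653626312797
```

Emit:
{"name": "carry_out", "arguments": {
  "linear": [
    [0,0,0],
    [0,0,0],
    [0,0,0],
    [0,0,0],
    [0,0,0],
    [0,0,0],
    [0,0,0],
    [0,0,0],
    [0,0,0]
  ],
  "rotation": [
    [0,0,-0.875],
    [0,0,-0.875],
    [0,0,-0.875],
    [0,0,-0.875],
    [0,0,-0.875],
    [0,0,-0.875],
    [0,0,-0.875],
    [0,0,-0.875],
    [0,0,-0.875]
  ],
  "grip": [0.09,0.09,0.09,0.09,0.09,0.09,0.09,0.09,0.09]
}}

```text
time: 20.4
ee_pos: [0.4653, -0.064, 0.109]
tcp_rot: [-180.0, -0.0, 80.1]
wrist_force: [1.5, 0.2, -2.0]
opening: 0.039
grasp_force: 1.4
```

Emit:
{"name": "carry_out", "arguments": {
  "linear": [
    [0,0,0],
    [0,0,0],
    [0,0,0],
    [0,0,0],
    [0,0,0],
    [0,0,0],
    [0,0,0],
    [0,0,0],
    [0,0,0],
    [0,0,0],
    [0,0,0]
  ],
  "rotation": [
    [0,0,-0.875],
    [0,0,-0.875],
    [0,0,-0.875],
    [0,0,-0.875],
    [0,0,-0.875],
    [0,0,-0.875],
    [0,0,-0.875],
    [0,0,-0.875],
    [0,0,-0.875],
    [0,0,0],
    [0,0,0]
  ],
  "grip": [0.09,0.09,0.09,0.09,0.09,0.09,0.09,0.09,0.09,0.09,0.09]
}}

```text
time: 21.5
ee_pos: [0.4652, -0.0641, 0.1093]
tcp_rot: [180.0, 0.0, 17.6]
wrist_force: [-1.2, -1.5, -0.2]
opening: 0.0386
grasp_force: 0.3
```

```bash
python3 -c "
from h import *;look('b5')"
```

```text
21.5 [ 0.4652 -0.0641  0.1093] yaw 17.58 j6 154.6 open 0.0386 0.2519650039903354 [-1.2 -1.5 -0.2]
disc [(array([321.42546584, 293.47722567]), np.int32(966))] red [(array([301.56756757, 274.09459459]), np.int32(148))]
0.134 [ 0.46887484 -0.06280475  0.134     ] 0.012832672105517024 mark deg 57.34585466397129
0.138 [ 0.47157575 -0.06193751  0.138     ] 0.012364829417920479 mark deg 57.34585466397124
top z est 0.1269498091391325
```

Emit:
{"name": "carry_out", "arguments": {
  "linear": [
    [0,0,0],
    [0,0,0],
    [0,0,0],
    [0,0,0],
    [0,0,0],
    [0,0,0],
    [0,0,0],
    [0,0,0],
    [0,0,0],
    [0,0,0]
  ],
  "rotation": [
    [0,0,0],
    [0,0,0],
    [0,0,0],
    [0,0,0],
    [0,0,0],
    [0,0,0],
    [0,0,0],
    [0,0,0],
    [0,0,0],
    [0,0,0]
  ],
  "grip": [0.3,0.3,0.3,0.3,0.3,0.3,0.3,0.3,0.3,0.3],
  "grip_force": 25
}}

```text
time: 22.55
ee_pos: [0.4653, -0.0642, 0.1093]
tcp_rot: [180.0, -0.0, 17.4]
wrist_force: [-2.1, -3.6, 2.9]
opening: 0.0375
grasp_force: 25.2
```

```bash
python3 -c "
from h import *;look('b6');im=bot.camera('top');print(comps(im.max(2)<40,320,385,170,225,100))
t=cv2.imread('pics/top0.png');d=cv2.absdiff(im,t).max(2);print('bench diff case',d[175:230,145:205].mean(),'tweez',d[195:262,450:470].mean(),'jar',d[140:168,428:460].mean())"
```

```text
22.55 [ 0.4653 -0.0642  0.1093] yaw 17.41 j6 154.7 open 0.0375 25.238308170810342 [-2.1 -3.6  2.9]
disc [(array([321.31578947, 293.28586171]), np.int32(969))] red [(array([301.60544218, 273.71428571]), np.int32(147))]
0.134 [ 0.46896839 -0.06279648  0.134     ] 0.012862983148192852 mark deg 56.69653818084314
0.138 [ 0.47166786 -0.06193978  0.138     ] 0.012394386549942127 mark deg 56.69653818084305
top z est 0.12681031712323526
[(array([333.68783069, 204.96296296]), np.int32(189))]
bench diff case 4.374545454545455 tweez 4.165671641791045 jar 4.055803571428571
```

Turned about 301° forward from the start, with height 9.6–10.1 mm by image and by angle, which is inside the band. The hard grip is biting about 9° off the flats, so I'll loosen, take up the play and regrip flush.

Emit:
{"name": "carry_out", "arguments": {
  "linear": [
    [0,0,0],
    [0,0,0],
    [0,0,0],
    [0,0,0],
    [0,0,0],
    [0,0,0],
    [0,0,0],
    [0,0,0],
    [0,0,0],
    [0,0,0],
    [0,0,0],
    [0,0,0]
  ],
  "rotation": [
    [0,0,0],
    [0,0,0],
    [0,0,0],
    [0,0,0.55],
    [0,0,0.55],
    [0,0,0],
    [0,0,0],
    [0,0,0],
    [0,0,0],
    [0,0,0],
    [0,0,0],
    [0,0,0]
  ],
  "grip": [0.07,0.07,0.07,0.07,0.07,0.07,0.3,0.3,0.3,0.3,0.3,0.3],
  "grip_force": 25
}}

```text
time: 23.85
ee_pos: [0.4654, -0.0641, 0.1093]
tcp_rot: [180.0, -0.0, 26.2]
wrist_force: [2.1, -1.9, 0.6]
opening: 0.0354
grasp_force: 28.0
```

```bash
python3 -c "
from h import *;look('b7')"
```

```text
23.85 [ 0.4654 -0.0641  0.1093] yaw 26.2 j6 146.0 open 0.0354 28.017571844975464 [ 2.1 -1.9  0.6]
disc [(array([321.23804574, 293.58004158]), np.int32(962))] red [(array([305.42361111, 271.82638889]), np.int32(144))]
0.134 [ 0.4686718  -0.06227231  0.134     ] 0.012823245627404865 mark deg 56.69781489577284
0.138 [ 0.47121518 -0.06101128  0.138     ] 0.012356090866632126 mark deg 56.697814895772915
top z est 0.12689794171452817
```

View pics/b7.png

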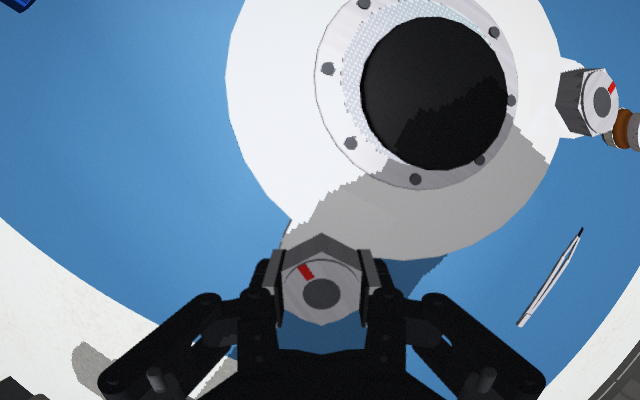

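The head at (321,293) is held flush between the pads on its flats, with the mark at (305,272). The cap, jar and tweezers look undisturbed. I'm handing it in.

```bash
python3 -c "
from workcell import bot;print(bot.job_done())"
```

```text
the job is handed in; nothing more can be done
None
```

The job is handed in: I turned the loose screw backward until it dropped, about 40–57° back, then forward about one turn, and it now stands about 10 mm above home with its head gripped flush at about 28 N; the cap, case, tweezers and jar looked undisturbed, and no verdict was returned.

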